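# Roll the inlay strips of a panel flush with a hand roller

## Robot

A 6-joint arm with a two-finger parallel gripper is mounted at the origin on a cart in front of the work surface, level with it; the furniture and walls round the work are solid. World frame = base frame: x ahead of the robot, y to its left, z up, the work surface at z = 0. Lengths are in m, angles in rad, forces in N, time in s.
With the tool pointing down it reaches from about 0.325 to 0.925 m from the base axis. Payload 3.1 kg.
Tool frame: the origin (TCP) lies between the finger pads, 19 mm behind the fingertips; this is the grasp point; z points along the fingers, y is the line along which they close (so a half turn about z gives the same grasp; the last joint's range is limited). The gripper opens to 85 mm and grips with 20 to 120 N. Pads are 22 mm wide; open, the fingers measure 114 mm over their backs; the gripper's body (76 mm by 85 mm) begins 54 mm behind the grasp point. The pads swing forward as they close: fully open they stand 13 mm farther back than shut.
Start: joints at [-1.245, 0.217, 1.613, -0, 1.311, -0.112], TCP at [0.265, -0.566, 0.25] pointing down, gripper open.
Joint ranges: [-2.75, 2.75], [-0.78, 2.1], [0.31, 2.55], [-1.13, 4.27], [0.13, 2.63], [-2.58, 2.58]. Speed limits (rad/s): [2.79, 2.79, 3.14, 3.14, 3.14, 3.14].

## Interface

Orientations are given as a rotation vector (axis times angle).
In Python, from workcell import arm, eoat, viewer, sign_off gives the robot as it stands. Calls block until the motion is done:
- arm.goto(position, orientation): joint-space move of the TCP to a pose.
- arm.move_straight(position, rot=None, vel=0.15, threshold=None): straight line of the TCP; rot=None keeps the orientation; vel is the mean speed in m/s. With threshold (N) it stops when the force on the tool has changed by that much, and returns True; else False.
- arm.goto_joints(angles): joint-space move.
- eoat.set_gripper(opening, f_grip=None): opening from 0.0 (shut) to 1.0 (fully open); f_grip is the grip in N (None keeps the last); returns when the fingers have stopped.
- arm.dwell(seconds).
- arm.ik(position, orientation): joint angles nearest the present ones, or None.
- viewer.capture(name): name is "scene" or "top" or "wrist"; returns the picture (384x512x3 uint8, blue, green, red); there is no depth.
- viewer.get_calibration(name): a dict with "K" (3x3 intrinsics, pixels), "R" (3x3) and "t" (3): a world point X has camera coordinates R X + t; the wrist camera has in their place "mount" (4x4, takes a point from camera to tool coordinates, whose origin is the TCP and whose axes are the flange's). Camera axes: x right, y down, z forward; pixel columns grow to the right and rows downward; lengths in m; the calibration is good to about 2 mm. The wrist camera is an equidistant fisheye: a pixel r from the principal point sees the ray r / f radians off the axis. A picture is of the moment at which its call begins: read the wrist's pose just before it. get_calibration takes no time and is no camera call.
A pose or a line that the arm cannot do raises arm.PlanningError and nothing moves.
- sign_off(): hands the job in; it is judged then, once.
Readings, each from a call of its own:
- arm.current_time_s(): time.
- arm.current_qpos(): joint angles.
- arm.current_qvel(): joint speeds.
- arm.current_tau(): joint torques, N m.
- arm.current_tool_pos(): TCP position.
- arm.current_orientation(): TCP orientation.
- arm.current_wrist_force(): force on the tool from outside, world axes, zero at the start.
- arm.current_wrist_torque(): the same for the moment, N m.
- arm.current_opening(): opening from 0.0 (shut) to 1.0 (fully open).
- arm.current_grip_force(): force on a finger pad.
Only numpy, scipy, OpenCV 4.12 (cv2) and the standard library are available. Lean on these libraries where they do the work, as an engineer would, in place of code of your own. Each camera call takes 0.05 s, during which the arm holds its last target. There are 200 camera calls.

## Task

Take the hand roller from its stand by its upright handle and roll it end to end along the panel, which lies on packing and is not quite level, with steady downward pressure, about 18 N and never more than 30 N, until all eight pale strips that stand proud are bedded flush in the panel. Press the strips only with the rolling wheel, not with the fingers. Then hang the roller gently back upright in its stand, let go, and leave the other tools on the bench where they lie.

Things in the scene. Friction and masses are not known exactly. Their poses are not given: they have to be found in the camera images.
- board: fixed plywood baseboard 300 x 130 x 12 mm with two low side rails (tops 26 mm above the bench); origin: centre of its underside on the bench, x along it, y across, z up. Between the rails, centred, lies the panel, 264 (x) x 98 mm: eight pale strips side by side between two dark end borders. The panel does not give under load.
- border0 (a point): under the middle of the dark end border (36 mm wide along x) at the board's -x end, on the baseboard, 12 mm above the bench. Flush level is the top of the borders. The panel lies on packing of unmeasured thickness: its flush level at mid-length is 35 to 53 mm above the bench, and it slopes along x by up to 0.04 rad either way; feel for it.
- border1 (a point): the same point under the border at the +x end, 228 mm from border0
- roller: hand roller, 0.38 kg: black rubber wheel, 44 mm diameter, 60 mm wide, free to turn on an axle along y in a steel yoke; above it a crossbar 36 (x) x 100 (y) x 8 mm, 48 to 56 mm above the wheel's lowest point; above that an upright wooden handle 26 (x) x 34 (y) mm, 56 to 110 mm above that point. Origin: the wheel's lowest point below the handle's axis; z up the handle; it rolls along x.
- roller_grip (a point): on the handle's axis, 80 mm above the roller's origin: put the TCP here, fingers pointing down and closing along the roller's x (across 26 mm), so that the pads resist tipping and the fingertips stay clear above the crossbar
- stand: fixed wooden stand, base 80 (x) x 116 (y) x 10 mm; two cheeks at y = +-47 mm (80 mm clear between), tops 62 mm above the bench, carry the ends of the roller's crossbar, the wheel hanging between; 6 mm ears leave 48 mm along x for the 36 mm bar. Origin: centre of the underside. Hung, the roller's origin is 14 mm above it, axes along the stand's (either way round).
- roller_wheel (a joint): turn of the wheel on its axle in rad, 0 at the start (22 mm of rolling per rad, either sign)
- strip0 (a joint): how far strip 0 stands proud of flush, m: 0 flush, 3.3 to 4 mm at the start. Pale wooden strip 23 (x) x 80 (y) mm, its centre at x = -84 mm in the board's frame. It sinks only under more than about 10 N, a little more the faster it is pressed, and stays where it is left.
- strip1 (a joint): how far strip 1 stands proud of flush, m: 0 flush, 3.3 to 4 mm at the start. Pale wooden strip 23 (x) x 80 (y) mm, its centre at x = -60 mm in the board's frame. It sinks only under more than about 10 N, a little more the faster it is pressed, and stays where it is left.
- strip2 (a joint): how far strip 2 stands proud of flush, m: 0 flush, 3.3 to 4 mm at the start. Pale wooden strip 23 (x) x 80 (y) mm, its centre at x = -36 mm in the board's frame. It sinks only under more than about 10 N, a little more the faster it is pressed, and stays where it is left.
- strip3 (a joint): how far strip 3 stands proud of flush, m: 0 flush, 3.3 to 4 mm at the start. Pale wooden strip 23 (x) x 80 (y) mm, its centre at x = -12 mm in the board's frame. It sinks only under more than about 10 N, a little more the faster it is pressed, and stays where it is left.
- strip4 (a joint): how far strip 4 stands proud of flush, m: 0 flush, 3.3 to 4 mm at the start. Pale wooden strip 23 (x) x 80 (y) mm, its centre at x = 12 mm in the board's frame. It sinks only under more than about 10 N, a little more the faster it is pressed, and stays where it is left.
- strip5 (a joint): how far strip 5 stands proud of flush, m: 0 flush, 3.3 to 4 mm at the start. Pale wooden strip 23 (x) x 80 (y) mm, its centre at x = 36 mm in the board's frame. It sinks only under more than about 10 N, a little more the faster it is pressed, and stays where it is left.
- strip6 (a joint): how far strip 6 stands proud of flush, m: 0 flush, 3.3 to 4 mm at the start. Pale wooden strip 23 (x) x 80 (y) mm, its centre at x = 60 mm in the board's frame. It sinks only under more than about 10 N, a little more the faster it is pressed, and stays where it is left.
- strip7 (a joint): how far strip 7 stands proud of flush, m: 0 flush, 3.3 to 4 mm at the start. Pale wooden strip 23 (x) x 80 (y) mm, its centre at x = 84 mm in the board's frame. It sinks only under more than about 10 N, a little more the faster it is pressed, and stays where it is left.
- sanding_block: bystander: cork sanding block 64 x 111 x 30 mm, origin at the centre of its underside
- tape_measure: bystander: pocket tape measure 37 x 81 x 62 mm, origin at the centre of its underside
- caliper: bystander: steel caliper 72 x 220 x 12 mm, origin at the centre of its underside

How it is judged:
By the outcome, as a careful person would: the job done as asked, in the order asked, and still so for the second after the job is handed in, with the robot touching nothing.
It also fails if it takes over 72 s, if anything falls off the work surface, if the arm or the gripper's body presses on something with over 40 N, if the wrist force passes 120 N, or if a joint passes its speed limit or range.

## Working session

There is one attempt and no reset: what is moved stays moved. The work goes in short steps, each a Python script; the robot and the scene stay as the last script left them, time stands still between calls to the robot, and variables do not carry over. Pictures are saved under pics/ and viewed, at most 10 in all, crops included, and the job is handed in when it is done.

```bash
ls; mkdir -p pics
python3 - <<'E'
from workcell import arm,eoat,viewer
import cv2,numpy as np
np.set_printoptions(precision=4,suppress=True)
for n in("top","scene"):
    cv2.imwrite(f"pics/{n}0.png",viewer.capture(n)); c=viewer.get_calibration(n); print(n,c)
print(viewer.get_calibration("wrist"))
print(arm.current_orientation(),arm.current_time_s(),arm.current_wrist_force())
E
```

```text
pics
top {'K': array([[371.0158,   0.    , 257.8711],
       [  0.    , 371.0158, 195.9618],
       [  0.    ,   0.    ,   1.    ]]), 'R': array([[-0.0125, -0.9997, -0.0185],
       [-0.996 ,  0.0141, -0.0878],
       [ 0.0881,  0.0174, -0.996 ]]), 't': array([0.0244, 0.5722, 1.111 ])}
scene {'K': array([[479.9017,   0.    , 260.0954],
       [  0.    , 479.9017, 180.0384],
       [  0.    ,   0.    ,   1.    ]]), 'R': array([[-0.7823, -0.6227, -0.0119],
       [-0.4378,  0.5633, -0.7007],
       [ 0.4431, -0.543 , -0.7133]]), 't': array([0.4383, 0.3151, 1.1901])}
{'K': array([[297.3186,   0.    , 258.1952],
       [  0.    , 297.3186, 194.176 ],
       [  0.    ,   0.    ,   1.    ]]), 'mount': array([[ 0.0007, -0.958 , -0.2867,  0.0733],
       [ 1.    ,  0.0003,  0.0014,  0.0002],
       [-0.0012, -0.2867,  0.958 , -0.1236],
       [ 0.    ,  0.    ,  0.    ,  1.    ]])}
[-3.0645 -0.6817  0.0004] 0.1 [ 0.333  -0.0454  0.5731]
```

View pics/top0.png

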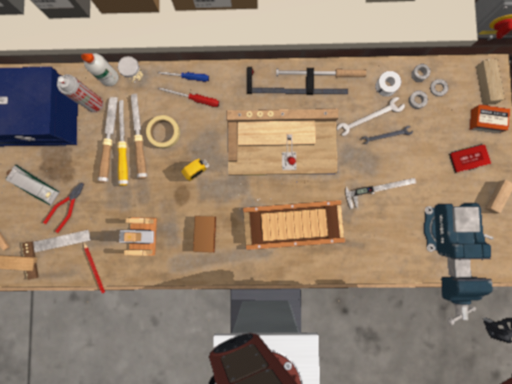

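View pics/scene0.png

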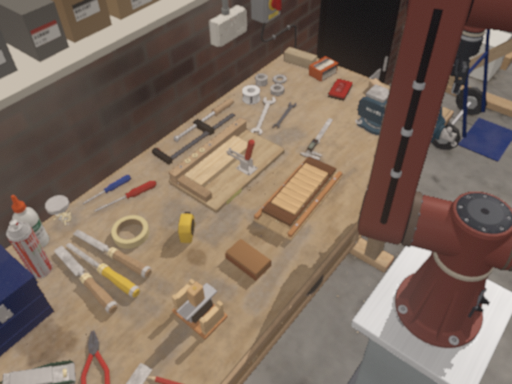

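The top view shows the roller in its stand near (138,236), the board near (294,225) and the caliper near (380,190). I'll zoom in on both.

Run:
```python
import cv2,numpy as np
t=cv2.imread("pics/top0.png");s=cv2.imread("pics/scene0.png")
a=cv2.resize(t[205:265,100:180],(400,300),interpolation=cv2.INTER_CUBIC)
b=cv2.resize(s[275:341,164:252],(400,300),interpolation=cv2.INTER_CUBIC)
c=cv2.resize(t[195:255,235:355],(600,300),interpolation=cv2.INTER_CUBIC)
im=np.zeros((600,800,3),np.uint8);im[:300,:400]=a;im[:300,400:]=b;im[300:,:600]=c
cv2.imwrite("pics/z1.png",im)
```

```text
(no output)
```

View pics/z1.png

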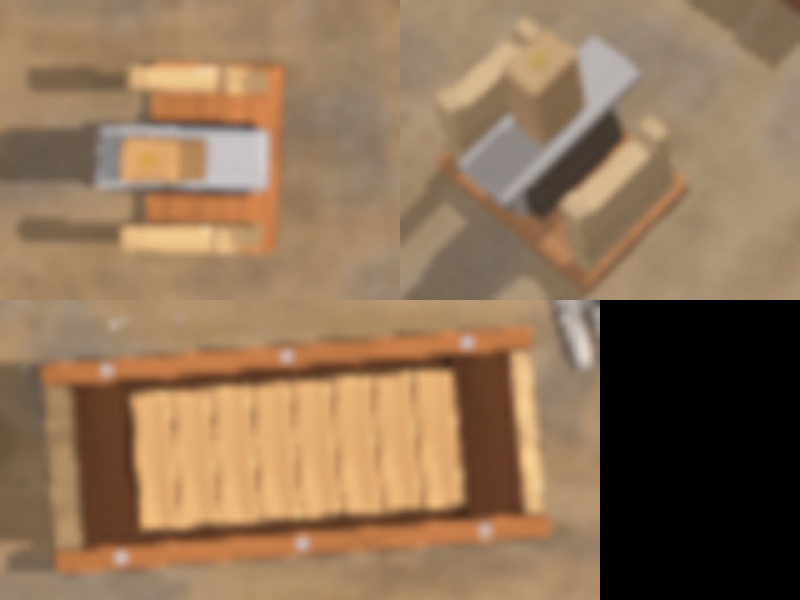

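The crops show the roller's bar (crop 97–270, 125–190) running parallel to the stand's cheeks. That means it sits turned 90° to the hung pose. I'll get coarse positions from these pixels and then look closer with the wrist camera.

```bash
cat > h.py <<'E'
from workcell import arm,eoat,viewer,sign_off
import cv2,numpy as np
from scipy.spatial.transform import Rotation as Ro
np.set_printoptions(precision=4,suppress=True)
def ray(n,px,pose=None):
    c=viewer.get_calibration(n);K=c["K"];px=np.atleast_2d(px).astype(float)
    d=np.c_[(px[:,0]-K[0,2])/K[0,0],(px[:,1]-K[1,2])/K[1,1],np.ones(len(px))]
    if n!="wrist": return -c["R"].T@c["t"], d@c["R"]
    r=np.hypot(d[:,0],d[:,1])+1e-9
    d=np.c_[d[:,:2]/r[:,None]*np.sin(r)[:,None],np.cos(r)]
    R=Ro.from_rotvec(pose[1]).as_matrix();M=c["mount"]
    return pose[0]+R@M[:3,3], d@M[:3,:3].T@R.T
def onz(n,px,z,pose=None):
    o,d=ray(n,px,pose); return (o+d*((z-o[2])/d[:,2])[:,None])[:,:2]
def down(a): # tool z down; tool y axis along world angle a
    y=np.array([np.cos(a),np.sin(a),0]);z=np.array([0,0,-1.]);return Ro.from_matrix(np.c_[np.cross(y,z),y,z]).as_rotvec()
def pose(): return np.array(arm.current_tool_pos()),np.array(arm.current_orientation())
def snap(f):
    p=pose();im=viewer.capture("wrist");cv2.imwrite(f"pics/{f}.png",im);np.savez(f"pics/{f}.npz",p=p[0],o=p[1]);return im,p
E
python3 - <<'E'
from h import *
q=(np.array([[42,67],[530,30],[550,235],[58,270]])+.5)/5-.5+[235,195]
b=onz("top",q,.026);print("board",b,b.mean(0),np.linalg.norm(b[1]-b[0]),np.linalg.norm(b[2]-b[1]))
d=(b[1]+b[2]-b[0]-b[3]);print("ang",np.arctan2(d[1],d[0]))
s=(np.array([[285,62],[275,255]])+.5)/5-.5+[100,205]
s=onz("top",s,.01);print("stand right corners",s)
r=(np.array([[97,125],[270,130],[270,190],[97,188]])+.5)/5-.5+[100,205]
r=onz("top",r,.066);print("bar",r,r.mean(0))
c=r.mean(0)
for a in (0,np.pi,1.57,-1.57,2.9,-2.9):
  for p in ([c[0],c[1],.3],[.41,-.03,.2],[.41,.0-.15,.15],[.41,.08,.15]):
    print(a,p,arm.ik(p,down(a)))
E
```

```text
board [[ 0.5361  0.0626]
 [ 0.5547 -0.2351]
 [ 0.4306 -0.2431]
 [ 0.4131  0.054 ]] [ 0.4836 -0.0904] 0.2982516177432235 0.12436382862973876
ang -1.5103108853516003
stand right corners [[0.5127 0.3323]
 [0.3941 0.3371]]
bar [[0.4751 0.427 ]
 [0.4708 0.3243]
 [0.4358 0.3239]
 [0.4381 0.4262]] [0.455  0.3754]
0 [np.float64(0.4549533521098175), np.float64(0.3753688290564537), 0.3] [ 0.5709  0.1059  1.6455 -0.      1.3902  0.5709]
0 [0.41, -0.03, 0.2] [-0.2442 -0.2123  2.141  -0.      1.2128 -0.2442]
0 [0.41, -0.15, 0.15] [-0.5118 -0.0784  2.1286 -0.      1.0914 -0.5118]
0 [0.41, 0.08, 0.15] [ 0.0243 -0.1237  2.1694 -0.      1.0959  0.0243]
3.141592653589793 [np.float64(0.4549533521098175), np.float64(0.3753688290564537), 0.3] [ 0.5709  0.1059  1.6455  0.      1.3902 -2.5707]
3.141592653589793 [0.41, -0.03, 0.2] None
3.141592653589793 [0.41, -0.15, 0.15] None
3.141592653589793 [0.41, 0.08, 0.15] None
1.57 [np.float64(0.4549533521098175), np.float64(0.3753688290564537), 0.3] [ 0.5709  0.1059  1.6455 -0.      1.3902 -0.9991]
1.57 [0.41, -0.03, 0.2] [-0.2442 -0.2123  2.141   0.      1.2128 -
[... 230 characters left out ...]
3] [ 0.5709  0.1059  1.6455 -0.      1.3902  2.1409]
-1.57 [0.41, -0.03, 0.2] [-0.2442 -0.2123  2.141  -0.      1.2128  1.3258]
-1.57 [0.41, -0.15, 0.15] [-0.5118 -0.0784  2.1286 -0.      1.0914  1.0582]
-1.57 [0.41, 0.08, 0.15] [ 0.0243 -0.1237  2.1694 -0.      1.0959  1.5943]
2.9 [np.float64(0.4549533521098175), np.float64(0.3753688290564537), 0.3] [ 0.5709  0.1059  1.6455  0.      1.3902 -2.3291]
2.9 [0.41, -0.03, 0.2] None
2.9 [0.41, -0.15, 0.15] None
2.9 [0.41, 0.08, 0.15] None
-2.9 [np.float64(0.4549533521098175), np.float64(0.3753688290564537), 0.3] None
-2.9 [0.41, -0.03, 0.2] None
-2.9 [0.41, -0.15, 0.15] [-0.5118 -0.0784  2.1286  0.      1.0914  2.3882]
-2.9 [0.41, 0.08, 0.15] None
```

Run:
```python
from h import *
arm.goto([.48,-.09,.27],down(-1.51)); a,_=snap("wb")
arm.goto([.455,.39,.22],down(0)); b,_=snap("ws")
cv2.imwrite("pics/wv.png",cv2.resize(np.vstack([cv2.resize(a,None,fx=.8,fy=.8),np.zeros((1,410,3),np.uint8)]),None,fx=1,fy=1)) if 0 else cv2.imwrite("pics/wv.png",np.hstack([cv2.resize(a,(400,300)),cv2.resize(b,(400,300))]))
cv2.imwrite("pics/wsz.png",cv2.resize(b,(800,600),interpolation=cv2.INTER_CUBIC)); print(arm.current_time_s())
```

```text
3.85
```

View pics/wb.png

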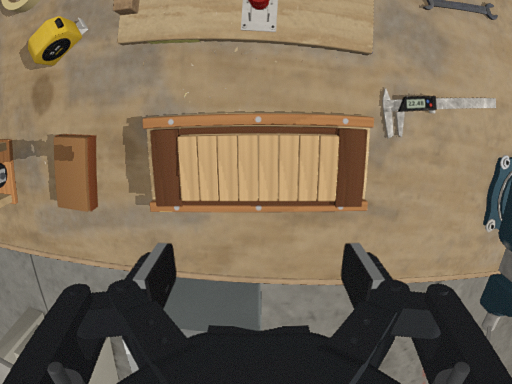

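View pics/wsz.png

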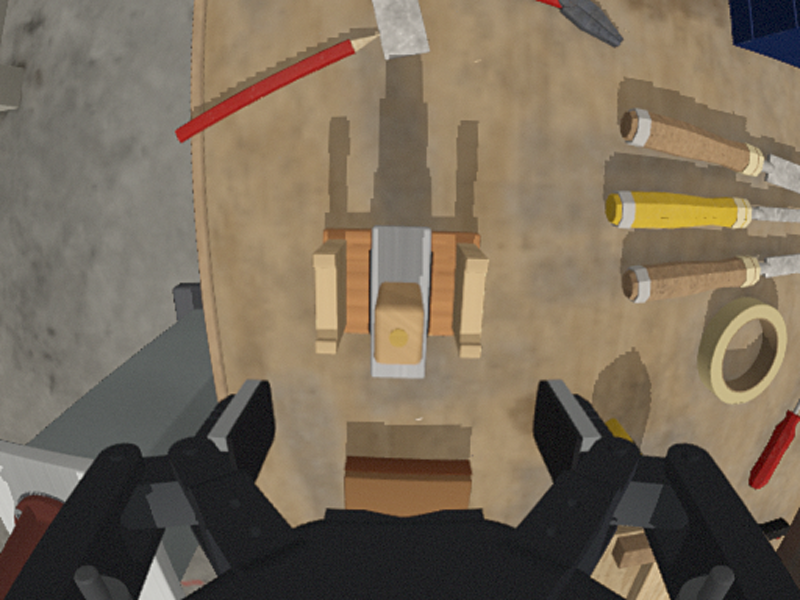

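Top0 and the wrist views agree. In the stand close-up (800×600) the roller is upright, its bar spans (372–431, 228–378) and the handle dot is at (398,337). It stands on its wheel between the cheeks, turned 90°. In the board view the rails' outer corners are about (143,116), (374,116), (367,210), (149,212). I'll refine these and triangulate.

Run:
```python
from h import *
L=lambda f:(lambda d:(d["p"],d["o"]))(np.load(f"pics/{f}.npz"))
ps,pb=L("ws"),L("wb"); S=512/800
# triangulate handle dot
o1,d1=ray("wrist",np.array([[398.5,337.5]])*S,ps);o2,d2=ray("top",(np.array([[147,160.]])+.5)/5-.5+[100,205])
A=np.c_[d1[0],-d2[0]];k=np.linalg.lstsq(A,o2-o1,rcond=None)[0];print("dot",o1+k[0]*d1[0],o2+k[1]*d2[0])
bar=np.array([[372,228],[431,228],[425,378],[372,378]])*S
for z in(.062,.066,.070):
    b=onz("wrist",bar,z,ps);print("bar",z,b.tolist(),b.mean(0),np.linalg.norm(b[0]-b[3]),np.linalg.norm(b[1]-b[2]))
# cheeks tops z=.062 and base far corners z=.01
ch=np.array([[314,352],[338,352],[460,356],[481,356],[316,246],[487,246]])*S
print("cheek",onz("wrist",ch,.062,ps)); print("base far",onz("wrist",np.array([[323,230],[480,232]])*S,.01,ps))
q=np.array([[143,116],[374,116],[367,210],[149,212]])
b=onz("wrist",q,.026,pb);d=(b[1]+b[2]-b[0]-b[3]);print("board",b.tolist(),b.mean(0),np.arctan2(d[1],d[0]))
st=np.array([[179,134],[338,133],[338,202],[180,203]])
for z in (.04,.05,.06):
    b=onz("wrist",st,z,pb);d=(b[1]+b[2]-b[0]-b[3]);print("strips",z,b.mean(0),np.arctan2(d[1],d[0]),np.linalg.norm(b[0]-b[1]),np.linalg.norm(b[1]-b[2]),np.linalg.norm(b[2]-b[3]))
```

```text
dot [0.4538 0.3768 0.1209] [0.4551 0.3768 0.1209]
bar 0.062 [[0.4373005520045119, 0.4253925833668298], [0.4732811456921577, 0.4253343345283383], [0.4708807168409983, 0.3249313411199154], [0.4352333767573812, 0.3249534572902799]] [0.4542 0.3752] 0.10046039647803222 0.10043168396497835
bar 0.066 [[0.43756504845144173, 0.4259156783245229], [0.47303487030157565, 0.42585825637250607], [0.47066851735994036, 0.3268805596637461], [0.4355272183259786, 0.32690236187828553]] [0.4542 0.3764] 0.09903428489822592 0.09900597998108834
bar 0.07 [[0.4378295448983716, 0.42643877328221597], [0.47278859491099356, 0.4263821782166738], [0.47045631787888237, 0.32882977820757675], [0.4358210598945761, 0.3288512664662912]] [0.4542 0.3776] 0.09760817331841956 0.09758027599719828
cheek [[0.3969 0.3437]
 [0.4132 0.3439]
 [0.4939 0.3409]
 [0.508  0.3407]
 [0.4022 0.4146]
 [0.5083 0.4145]]
base far [[0.3979 0.4176]
 [0.5124 0.416 ]]
board [[0.5383995027448438, 0.06024640717077365], [0.5564630186093562, -0.23608896392533749], [0.4289591533653779, -0.2447486587400157], [0.40798447900650053, 0.05504581153331428]] [ 0.483  -0.0914] -1.5054036445729513
strips 0.04 [ 0.4797 -0.0922] -1.5039074242763186 0.1929727984726031 0.08823829327197519 0.20280595859857323
strips 0.05 [ 0.4818 -0.092 ] -1.5039074242763184 0.1875157077915541 0.08574299667194941 0.1970707953243224
strips 0.06 [ 0.4839 -0.0919] -1.5039074242763186 0.18205861711050508 0.08324770007192346 0.19133563205007154
```

Run:
```python
from h import *
o=down(-.02)
eoat.set_gripper(.6,60)
arm.goto([.4545,.3765,.17],o); print("w0",arm.current_wrist_force())
print(arm.move_straight([.4545,.3765,.091],vel=.08,threshold=6),arm.current_tool_pos())
eoat.set_gripper(0,70); print("open",arm.current_opening(),arm.current_grip_force(),arm.current_wrist_force(),arm.current_wrist_torque())
print(arm.move_straight([.4545,.3765,.12],vel=.03,threshold=10),arm.current_wrist_force())
arm.move_straight([.4545,.3765,.22],vel=.1);arm.dwell(.3)
print("w1",arm.current_wrist_force(),arm.current_wrist_torque(),arm.current_time_s())
im=viewer.capture("scene");im2,_=snap("wg")
cv2.imwrite("pics/g.png",np.hstack([cv2.resize(im[180:340,130:290],(400,400)),cv2.resize(im2[150:384,128:384],(400,400))]))
```

```text
w0 [0.1437 0.1348 0.275 ]
False [0.4551 0.3769 0.0917]
open 0.29679707387270077 68.58877658843994 [-0.8552 -0.3476  2.1109] [-0.0651  0.0356  0.0151]
False [-0.1602 -0.0595 -3.6467]
w1 [ 0.0965 -0.7306 -4.0051] [ 0.0228 -0.0627  0.0663] 8.65
```

View pics/g.png

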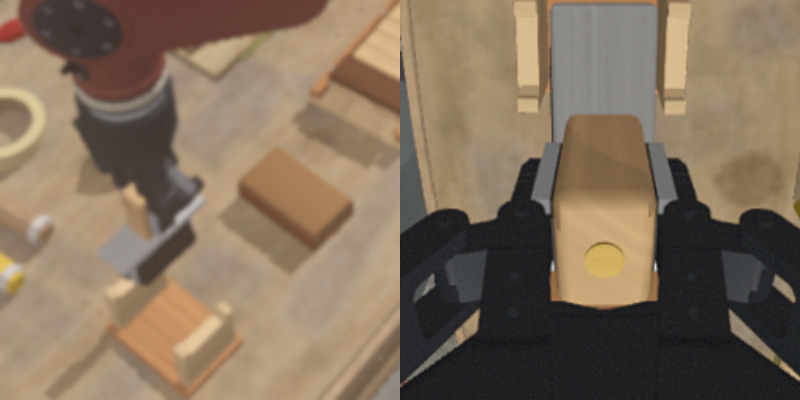

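The roller is held squarely and the stand below is clear. Next I'll feel the border levels.

```bash
cat >> h.py <<'E'
C=np.array([.483,-.0912]);A=-1.505;U=np.array([np.cos(A),np.sin(A)])
def P(s,z): return [*(C+s*U),z]
def F(): return np.array(arm.current_wrist_force())
E
python3 - <<'E'
from h import *
eoat.set_gripper(0,100)
o=down(A)
arm.goto([.455,.3,.23],down(-.8))
arm.goto(P(-.114,.16),o);arm.dwell(.3);b=F();print("base",b)
for s in(-.114,.114):
    if s>0: arm.move_straight(P(s,.16),vel=.15)
    arm.dwell(.2);b=F()
    h=arm.move_straight(P(s,.105),vel=.02,threshold=5);z=arm.current_tool_pos()[2]
    print(s,b,h,z,F()-b)
    for i in range(4):
        t=arm.current_time_s();zc=z-.0005*(i+1);arm.move_straight(P(s,zc),vel=.03);print(zc,arm.current_tool_pos()[2],(F()-b),arm.current_time_s()-t)
        if F()[2]-b[2]>15:break
    arm.move_straight(P(s,z+.025),vel=.06)
print(arm.current_time_s())
E
```

```text
base [ 0.4227  0.0445 -4.3721]
-0.114 [ 0.3949 -0.6184 -3.4614] True 0.12699944414901312 [-1.4363  0.6682  7.6656]
0.12649944414901312 0.1271746071897748 [0.0239 0.8682 3.96  ] 0.25
0.12599944414901312 0.1269966895755489 [0.9236 0.2591 8.5986] 0.25
0.12549944414901312 0.12684913684381327 [-1.0357  0.2265 11.3249] 0.25
0.12499944414901312 0.12680378466872233 [-1.0996  0.2871 12.8462] 0.25
0.114 [-0.4707  0.1725 -4.317 ] True 0.13213351671030787 [-0.2179  0.0576  8.971 ]
0.13163351671030787 0.1323188765138795 [0.9037 0.0944 5.8373] 0.25
0.13113351671030787 0.13214387343262068 [0.9227 0.1924 8.9892] 0.25
0.13063351671030787 0.13206633612403706 [ 1.052   0.6905 10.9952] 0.25
0.13013351671030787 0.13194684258988382 [-0.2474  0.1881 13.1437] 0.25
19.4417
```

```bash
cat >> h.py <<'E'
def line(s): return .1271+(s+.114)/.228*.0052
def roll(s0,s1,b,step=.005,T=18.,tend=60):
    d=.0007; s=s0;log=[];sg=np.sign(s1-s0)
    while True:  # load up on the border
        arm.move_straight(P(s,line(s)-d),vel=.03); N=F()[2]-b
        if N>T-3: break
        d+=np.clip((T-N)/6000*.6,-.001,.001)
        if d>.008: print("no load?",N,d);return
    while (s1-s)*sg>1e-4 and arm.current_time_s()<tend:
        s=s+sg*min(step,abs(s1-s))
        hit=arm.move_straight(P(s,line(s)-d),vel=.04,threshold=8)
        p=np.array(arm.current_tool_pos());f=F();N=f[2]-b;sa=(p[:2]-C)@U
        log.append([sa*1e3,(p[2]-line(sa))*1e3,N,f[:2]@U,hit])
        if hit: s=sa
        d=np.clip(d+np.clip((T-N)/6000*.5,-.0012,.0006),-.004,.006)
    print(np.array(log).round(1)); print("t",arm.current_time_s(),"d",d)
E
python3 - <<'E'
from h import *
b=np.mean([F()[2] for _ in range(5)]);print(b,arm.current_time_s())
roll(.112,-.112,b,tend=38)
E
```

```text
-3.9442674070954284 19.4417
[[ 107.8   -0.4   15.5   -1.3    0. ]
 [ 104.5   -0.2   15.2    2.5    0. ]
 [  99.6   -0.2   15.9    2.4    0. ]
 [  93.1   -0.4   17.8    0.     0. ]
 [  87.9   -0.4   16.6   -1.1    0. ]
 [  82.9   -0.4   18.8   -0.2    0. ]
 [  79.7   -0.2   17.2    3.1    0. ]
 [  74.3   -0.2   17.     2.7    0. ]
 [  68.2   -0.4   18.5   -1.2    0. ]
 [  62.9   -0.3   19.1   -0.4    0. ]
 [  58.1   -0.3   18.2   -0.7    0. ]
 [  54.7   -0.1   16.6    3.7    0. ]
 [  48.9   -0.2   16.7    0.4    0. ]
 [  43.    -0.2   18.6   -1.2    0. ]
 [  37.9   -0.2   19.6   -1.     0. ]
 [  33.6   -0.2   18.7    1.3    0. ]
 [  29.5   -0.1   15.5    3.3    0. ]
 [  23.5   -0.1   18.6    0.7    0. ]
 [  17.8   -0.2   18.    -0.3    0. ]
 [  12.7   -0.2   18.6   -1.7    0. ]
 [   9.    -0.1   16.3    2.2    0. ]
 [   4.3   -0.1   17.8    3.5    0. ]
 [  -1.9   -0.1   18.5   -0.1    0. ]
 [  -7.4   -0.1   18.5   -1.3    0. ]
 [ -12.5   -0.1   18.7   -0.6    0. ]
 [ -15.9   -0.1   16.8    2.7    0. ]
 [ -21.1   -0.1   17.8    2.5    0. ]
 [ -27.3   -0.2   17.9    0.6    0. ]
 [ -32.6   -0.2   18.    -0.4    0. ]
 [ -37.6   -0.2   18.3   -1.1    0. ]
 [ -41.1   -0.1   17.     2.4    0. ]
 [ -46.7   -0.1   17.8    1.7    0. ]
 [ -52.6   -0.2   18.1    0.     0. ]
 [ -57.8   -0.2   17.3   -0.4    0. ]
 [ -62.    -0.2   16.7    1.     0. ]
 [ -66.    -0.2   18.4    2.9    0. ]
 [ -72.1   -0.3   17.3    0.7    0. ]
 [ -77.8   -0.3   17.2   -1.4    0. ]
 [ -82.9   -0.4   18.7   -1.5    0. ]
 [ -88.    -0.4   17.2   -0.5    0. ]
 [ -93.1   -0.4   18.1   -1.5    0. ]
 [ -98.    -0.4   17.8   -0.3    0. ]
 [-103.1   -0.4   18.9   -0.5    0. ]
 [-108.2   -0.5   17.3   -0.9    0. ]
 [-112.2   -0.4   17.2   -1.1    0. ]]
t 33.55 d 0.004018516663160135
```

The force stayed between 15 and 20 N. Mid-panel reads about 0.3 mm high, so I'll make one return pass to finish bedding.

Run:
```python
from h import *
roll(-.112,.112,-3.944,step=.0065,T=20.,tend=47)
p=arm.current_tool_pos();s=(np.array(p[:2])-C)@U
arm.move_straight(P(s,.2),vel=.15)
im,_=snap("wr");cv2.imwrite("pics/wrz.png",im)
print(s,arm.current_time_s())
```

```text
[[-104.9   -0.4   17.6    0.7    0. ]
 [ -98.2   -0.4   17.4    0.2    0. ]
 [ -91.8   -0.5   19.7   -0.5    0. ]
 [ -85.2   -0.4   19.6   -0.5    0. ]
 [ -78.6   -0.4   19.6    0.4    0. ]
 [ -72.1   -0.4   19.9   -0.5    0. ]
 [ -65.6   -0.3   19.5    0.6    0. ]
 [ -59.    -0.3   20.    -0.2    0. ]
 [ -52.4   -0.3   19.7    0.2    0. ]
 [ -45.9   -0.3   20.2   -1.4    0. ]
 [ -39.3   -0.2   19.9    0.8    0. ]
 [ -32.7   -0.2   20.2   -1.4    0. ]
 [ -26.2   -0.2   19.7    0.5    0. ]
 [ -19.7   -0.2   20.4   -0.4    0. ]
 [ -13.1   -0.2   20.    -0.1    0. ]
 [  -6.5   -0.2   19.8    0.5    0. ]
 [  -0.1   -0.2   19.9   -0.4    0. ]
 [   6.5   -0.2   19.7   -0.1    0. ]
 [  13.1   -0.2   19.9    0.1    0. ]
 [  19.6   -0.2   19.8    0.4    0. ]
 [  26.1   -0.2   18.9   -0.1    0. ]
 [  32.8   -0.2   19.9   -0.2    0. ]
 [  39.3   -0.2   19.8    0.3    0. ]
 [  45.9   -0.3   19.    -0.5    0. ]
 [  52.4   -0.3   19.2    0.3    0. ]
 [  58.9   -0.3   20.1    0.2    0. ]
 [  65.5   -0.3   19.2   -0.1    0. ]
 [  72.    -0.4   19.     0.6    0. ]
 [  78.6   -0.4   19.3   -1.     0. ]
 [  85.2   -0.4   19.2    0.8    0. ]
 [  91.7   -0.5   19.6   -0.3    0. ]
 [  98.2   -0.5   19.    -0.1    0. ]
 [ 104.8   -0.5   19.2    0.2    0. ]
 [ 111.3   -0.6   18.8   -0.1    0. ]
 [ 114.3   -0.6   18.6   -0.3    0. ]]
t 45.575 d 0.004540202510989811
0.11430371719881158 46.2583
```

View pics/wr.png

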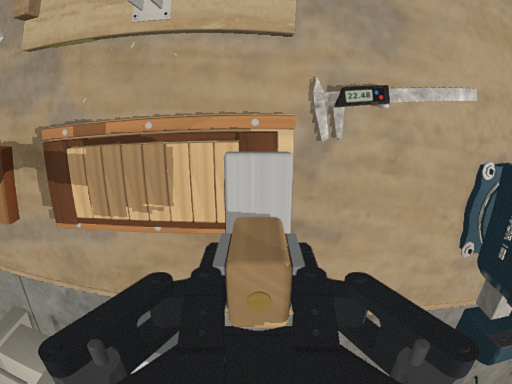

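The strips look level, and the second pass was smooth with no bumps (19–20 N throughout). Next I'll re-measure the empty stand from above before hanging the roller.

Run:
```python
from h import *
im=viewer.capture("top");sc=viewer.capture("scene");cv2.imwrite("pics/t2.png",im);cv2.imwrite("pics/s2.png",sc)
cv2.imwrite("pics/z2.png",np.hstack([cv2.resize(im[210:262,112:164],(400,400),interpolation=cv2.INTER_CUBIC),cv2.resize(sc[280:340,170:230],(400,400),interpolation=cv2.INTER_CUBIC)]))
```

```text
(no output)
```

View pics/z2.png

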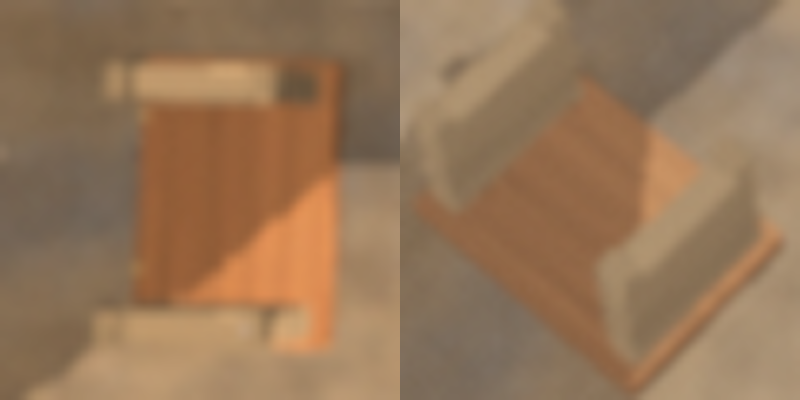

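Run:
```python
from h import *
f=lambda q,k,o:(np.array(q)+.5)/k-.5+o
k=400/52;o=[112,210]
print("base right/left",onz("top",f([[342,60],[330,350],[138,105],[133,300]],k,o),.01))
print("slot z.062",onz("top",f([[132,83],[275,83],[125,325],[265,325]],k,o),.062))
s=onz("scene",f([[15,200],[235,388],[380,238],[185,75]],400/60,[170,280]),.01);print("scene base",s,s.mean(0))
```

```text
base right/left [[0.5116 0.3341]
 [0.3958 0.3375]
 [0.4945 0.4166]
 [0.4165 0.4172]]
slot z.062 [[0.502  0.4001]
 [0.5013 0.3446]
 [0.4096 0.4011]
 [0.409  0.3472]]
scene base [[0.5081 0.4147]
 [0.3935 0.4183]
 [0.3917 0.3429]
 [0.4953 0.3376]] [0.4471 0.3784]
```

Run:
```python
from h import *
o=down(-np.pi/2-.02);x,y=.454,.376
arm.goto([x,y,.2],o)
arm.move_straight([x,y,.116],vel=.12);arm.dwell(.2);b=F()
h=arm.move_straight([x,y,.0915],vel=.02,threshold=3.0);arm.dwell(.1)
print(h,arm.current_tool_pos(),F()-b,arm.current_wrist_torque(),arm.current_time_s())
im,_=snap("wh");sc=viewer.capture("scene")
cv2.imwrite("pics/hz.png",np.hstack([cv2.resize(im[130:384,128:384],(400,400)),cv2.resize(sc[260:350,150:240],(400,400),interpolation=cv2.INTER_CUBIC)]))
```

```text
True [0.4538 0.3759 0.096 ] [ 0.3549 -0.4545  9.1233] [-0.1295 -0.0413 -0.0445] 50.525
```

View pics/hz.png

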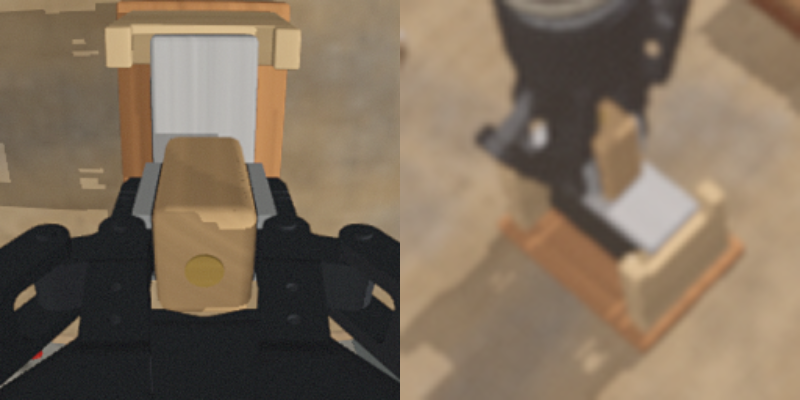

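The bar sits between the ears (wrist crop 152–257 within 130–275) at the expected height. I'll ease off, release and withdraw straight up.

Run:
```python
from h import *
p=arm.current_tool_pos()
arm.move_straight([p[0],p[1],.0947],vel=.02);print(F())
eoat.set_gripper(.4,20);eoat.set_gripper(.62)
arm.move_straight([p[0],p[1],.21],vel=.12);arm.goto([.45,.15,.27],down(-1.59));arm.dwell(.3)
sc=viewer.capture("scene");t=viewer.capture("top");print(arm.current_time_s())
cv2.imwrite("pics/fin.png",np.hstack([cv2.resize(t[205:265,105:180],(400,320),interpolation=cv2.INTER_CUBIC),cv2.resize(sc[265:345,155:255],(400,320),interpolation=cv2.INTER_CUBIC)]))
```

```text
[-3.2688 -1.0776  7.6942]
53.925
```

View pics/fin.png

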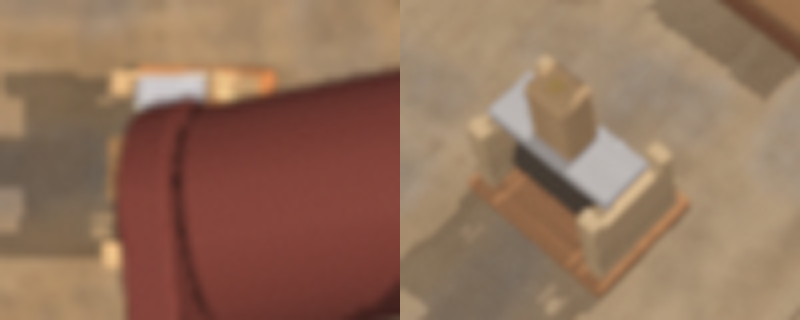

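The scene view shows the roller hanging upright, its bar across both cheeks between the ears, and the gripper is clear of it. I'll hand the job in.

```bash
python3 -c "
from h import *
print(sign_off())"
```

```text
the job is handed in; nothing more can be done
None
```

I rolled the panel end to end twice at about 15–20 N with no bumps left on the second pass, so all eight strips should be flush (judged by feel and camera); the roller hangs upright in its stand, the other tools were not touched, and the job was handed in at about 54 s.

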